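Close up the fixings chest before varnishing

ROBOT

A 7-joint arm with a two-finger parallel gripper is mounted at the origin on the work surface. World frame = base frame: x ahead of the robot, y to its left, z up, the work surface at z = 0. Lengths are in mm, angles in rad, forces in N, time in s.
With the tool pointing down it reaches from about 425 to 925 mm from the base axis. Payload 6.8 kg.
Tool frame: the origin (TCP) lies midway between the tips of the shut fingers; the grasp point (between the pads) lies 19 mm behind it; z points along the fingers, y is the line along which they close (so a half turn about z gives the same grasp; the last joint's range is limited). The gripper opens to 85 mm and grips with 20 to 120 N. Pads are 22 mm wide; open, the fingers measure 114 mm over their backs; the gripper's body (76 mm by 85 mm) begins 54 mm behind the grasp point. The pads swing forward as they close: fully open they stand 13 mm farther back than shut.
Start: joints at [1.217, 0.477, 0.022, 1.555, -0.011, 1.109, -0.083], TCP at [164.257, -654.726, 231.308] pointing down, gripper open.
Joint ranges: [-2.96, 2.96], [-0.34, 2.1], [-1.41, 1.46], [0.24, 2.44], [-1.37, 4.51], [0.17, 1.92], [-2.96, 2.96]. Speed limits (rad/s): [2.39, 2.39, 3.14, 3.14, 3.14, 3.14, 3.14].

INTERFACE

Orientations are given as a rotation vector (axis times angle).
In Python, from station import env gives the robot as it stands.
- The arm moves only by the tool jog_arm, never from a script. Its argument "rows" is a list of rows, each a list of 5 numbers: the finger opening in mm, from 0 to 85.4, then the shift along the tool's x, y, z in mm, then the turn about the tool's z in rad. In form: [[jaw, dx, dy, dz, spin], ...]. A call has 1 to 5 rows; each row is the pose to reach, as a shift and turn from the pose commanded when the call began, along the tool's axes at that moment; what a row does not reach only later rows make up. A row lasts 1/12 s, in which the tool goes at most 41.7 mm and 7.16 degrees, less where a joint would pass 70% of its speed; a pose out of reach is approached as far as the arm can. A call with a gripper value outside its range is refused whole. The fingers move at their own pace and stop on an object; "squeeze" is the grip in N (left out, the last holds). Time passes only in rows, so rows that repeat a pose let the fingers close. It gives the time, the measured TCP pose, the force, the opening and the grip force at its end, in the units of the state.
- env.sense(): the state, without advancing time (a new reading comes with each control period).
- env.snapshot(name): name is "scene" or "top" or "wrist"; returns a dict with "img" (400x640x3 uint8, blue, green, red), "z_map" (400x640 float32, mm along the optical axis (not along the pixel's ray), 0 where there is no reading), "fx", "fy", "cx", "cy" (pixels), "R" (3x3) and "t" (3): a world point X has camera coordinates R X + t. Camera axes: x right, y down, z forward; pixel columns grow to the right and rows downward; lengths in mm; the calibration is good to about 2 mm. A picture is of the moment at which its call begins.
- env.finish_job(): hands the job in; it is judged then, once.
The state is a dict: "t": time; "joint_positions": joint angles; "qvel": joint speeds; "tau": joint torques, N m; "position": TCP position; "eef_rot": TCP orientation; "contact_force": force on the tool from outside, world axes, zero at the start; "moment": the same for the moment, N m; "grip_width": finger opening in mm; "gripper_force": force on a finger pad.
Only numpy, scipy, OpenCV 4.12 (cv2) and the standard library are available. Lean on these libraries where they do the work, as an engineer would, in place of code of your own. Each camera call takes 0.05 s, during which the arm holds its last target. There are 200 camera calls.

TASK

Varnishing is about to start, so close up the fixings chest to keep its contents clean: with the fingertips, gently push both open drawers fully home and push the raised lid down until it lies shut, in any order. Only push: lift, pull out or slam nothing, leave what is in the drawers inside, and leave everything else on the bench where it stands.

Things in the scene. Friction and masses are not known exactly. Their poses are not given: they have to be found in the camera images.
- chest: Fixed dark wooden chest on the bench, 170 deep (x), 294 wide (y), 105 high without lid. Origin: centre of its underside; x points from the drawer side (front) to the hinge side (back), z up. Carcass front at x = -85 mm. Two bays side by side without floor: the drawers slide on the bench top. A shallow till of tools lies under the lid.
- left_drawer: Loose drawer, about 0.5 kg, in the chest's +y bay (y = +70 mm in its frame, 2 mm play each side), 20 to 65 mm open along the chest's -x. Origin: bottom centre of its front's outer face; x points into the chest. Front 134 wide, 74 high, 12 thick; it stops on the carcass: home, its origin is at x = -97 mm in the chest frame. Box 60 high, 160 deep. Slides at 2 to 8 N.
- left_drawer_knob (a point): Middle of the outer end of the left drawer's round brass knob: knob 28 mm across, its end 26 mm in front of the drawer front and 45 mm above the bench, centred across the front.
- right_drawer: The same drawer in the chest's -y bay (y = -70 mm in the chest frame); same frame, sizes and home position x = -97 mm in the chest frame.
- right_drawer_knob (a point): Middle of the outer end of the right drawer's knob, as on the left drawer.
- lid (a joint): Opening angle of the green lid, rad: 0 shut (flat), starts 0.85 to 1.15, stop at 1.45. Hinge line along the chest's y at x = +85, z = 105 mm in its frame. Board 185 mm from hinge line to free edge, 294 wide, 12 thick, above the hinge line when shut (top 117 mm above the bench). A stiff hinge (0.6 N m) holds it where it is left; 2 to 5 N at its edge moves it.
- lid_edge (a point): Middle of the lid's free edge, at its upper (outer) surface: the surface that faces up when shut, and up and away from the drawer side while the lid is open.
- hinge: Loose brass butt hinge, 50 x 50 x 8 mm, lying in the left drawer; origin centre of its underside. To stay in the drawer.
- wax_tin: Red wax tin, 48 mm across, 30 high, standing in the right drawer; origin centre of its underside. To stay in the drawer.
- varnish_pot: Bystander: brown pot, 84 mm across, 105 high, with a brush standing in it (to 170 mm), close beside the chest's -y side. Origin centre of its underside.
- sanding_block: Bystander: cork sanding block, 100 x 60 x 28 mm, close beside the chest's +y side. Origin centre of its underside.
- hammer: Bystander: hammer 280 mm long lying on the bench on the +y side; origin under its middle.
- screw_jar: Bystander: glass jar with steel cap, 70 mm across, 90 high, on the +y side.
- offcut: Bystander: wooden offcut 160 x 50 x 30 mm on the -y side.
- mug: Bystander: blue mug, 80 mm across, 90 high, on the -y side.
Things that resemble listed ones, but are neither listed nor needed, are in the scene too. What is shaped like the left_drawer but black or purple is not meant.

How it is judged (in metres and radians):
At the end, for the whole second after the job is handed in: Both drawers are home (within 4 mm of their stops, square to the chest within 0.05 rad, flat on the bench, at rest), the lid is shut (within 0.035 rad), and the hinge and the wax tin lie in their drawers (value of joint lid below 0.035 rad and velocity of joint lid above -0.05 rad/s and x of each of left_drawer, right_drawer in the frame of chest above -0.101 m and angle between the x axis of each of left_drawer, right_drawer and the x axis of chest, either way round below 0.05 rad and height (world z) of each of left_drawer, right_drawer below 0.008 m and angle between each of left_drawer, right_drawer's own z axis and vertical below 0.05 rad and linear speed of each of left_drawer, right_drawer below 0.02 m/s and x of hinge in the frame of left_drawer between 0.012 and 0.155 m and height (world z) of each of hinge, wax_tin below 0.04 m and x of wax_tin in the frame of right_drawer between 0.012 and 0.155 m); the robot touches nothing.
It fails at once if a drawer is lifted (14 mm) or tipped (0.15 rad) (height (world z) of any of left_drawer, right_drawer above 0.014 m or angle between any of left_drawer, right_drawer's own z axis and vertical above 0.15 rad).
It fails at once if a drawer is pulled farther out than 90 mm, or the lid pushed farther open (past 1.33 rad) (x of any of left_drawer, right_drawer in the frame of chest below -0.187 m or value of joint lid above 1.33 rad).
It fails at once if a drawer or the lid is slammed (0.6 m/s, 3 rad/s) (linear speed of any of left_drawer, right_drawer above 0.6 m/s or velocity of joint lid below -3 rad/s).
It fails at once if the hinge or the wax tin is lifted out of its drawer (height (world z) of any of hinge, wax_tin above 0.045 m).
It fails at once if something else on the bench is moved or lifted (more than 25 mm) (distance of any of varnish_pot, sanding_block, hammer, screw_jar, offcut, mug from where it was at the start of the episode above 0.025 m).
It also fails if it takes over 58 s, if anything falls off the work surface, if the arm or the gripper's body presses on something with over 40 N, if the wrist force passes 120 N, or if a joint passes its speed limit or range.

## Working session

There is one attempt and no reset: what is moved stays moved. The work goes in short steps, Python scripts to look and compute and a tool call to move; the robot and the scene stay as the last step left them, time stands still between calls to the robot, and variables do not carry over. Pictures are saved under pics/ and viewed, at most 10 in all, crops included, and the job is handed in when it is done.

Besides the shell and the picture viewer there is one more tool, called after "Request:" in YAML: its name, and indented under it one key for each argument. jog_arm: Moves the arm, as the interface text tells. Its arguments: {"type":"object","properties":{"rows":{"type":"array","items":{"type":"array","items":{"type":"number"}}},"squeeze":{"type":"number"}},"required":["rows"]}

```bash
mkdir -p pics; cat > h.py <<'E'
import numpy as np, cv2
from station import env
def pts(s):
    z=s["z_map"];v,u=np.mgrid[:z.shape[0],:z.shape[1]]
    c=np.stack([(u-s["cx"])/s["fx"]*z,(v-s["cy"])/s["fy"]*z,z],-1)
    return (c-np.array(s["t"]).ravel())@np.array(s["R"])
E
python3 - <<'E'
from h import *
for n in ("scene","top"):
    s=env.snapshot(n);cv2.imwrite(f"pics/{n}0.png",s["img"]);np.savez(f"{n}0.npz",**s)
    print(n,s["fx"],-np.array(s["R"]).T@np.array(s["t"]).ravel())
print(env.sense())
E
```

```text
scene 447.0520442884159 [1181.30758813  157.63954606 1087.40614993]
top 383.8534909257854 [ 269.44994502  -27.74423286 1184.42862808]
{'t': 0.1, 'joint_positions': array([ 1.216898  ,  0.47772131,  0.02236102,  1.55632369, -0.01148773,
        1.10929272, -0.0830964 ]), 'qvel': array([-3.79077247e-05, -1.43120578e-03, -8.54926205e-04, -9.51831901e-04,
       -3.26243426e-04,  1.52030422e-03, -8.54895648e-04]), 'tau': array([ 3.97396638e-03, -5.97766256e+01,  1.61397882e+00, -2.81955957e+01,
        1.28881339e-02,  5.04156982e-03, -2.61226347e-05]), 'position': array([ 164.09869582, -654.21652281,  230.4329001 ]), 'eef_rot': array([-3.11632430e+00, -3.84954323e-01,  5.22771730e-04]), 'contact_force': array([-0.62304377, -0.76280042,  0.54790266]), 'moment': array([-0.04454239, -0.01663511, -0.00312579]), 'gripper_force': 0.0, 'grip_width': 85.49546245734744}
```

View pics/scene0.png

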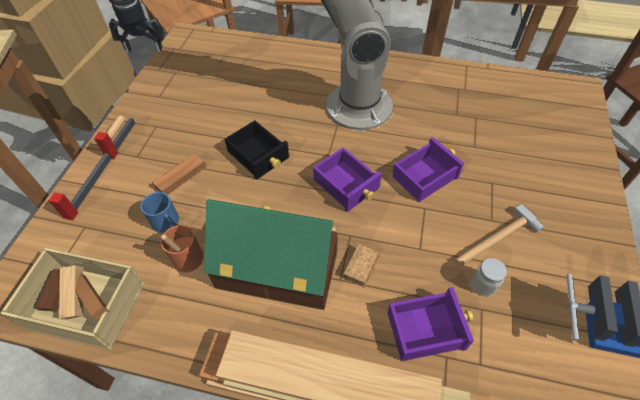

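View pics/top0.png

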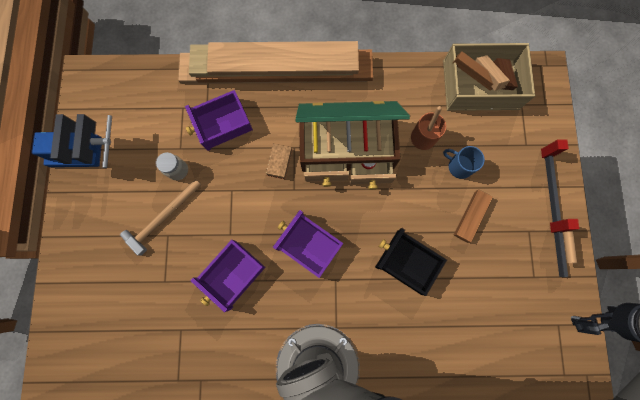

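Scene view: the chest is at (270,255) with its green lid raised. Top view: its drawers are at (326,168) for left and (372,168) for right, with brass knobs at (326,182) and (373,184).
Lookalikes in the top view are purple drawers at (220,118), (308,245) and (230,275), and a black one at (412,262). I choose the wooden pair in the chest bays.

```bash
python3 - <<'E'
from h import *
s=dict(np.load("top0.npz"));im=s["img"];P=pts(s)
c=im[95:200,285:445];cv2.imwrite("pics/crop.png",cv2.resize(c,None,fx=5,fy=5,interpolation=cv2.INTER_CUBIC))
hsv=cv2.cvtColor(im,cv2.COLOR_BGR2HSV)
roi=np.zeros(im.shape[:2],bool);roi[95:195,285:420]=1
H=P[...,2]
g=cv2.inRange(hsv,(60,60,30),(95,255,255))>0
g&=roi
q=P[g];q=q[q[:,2]>60]
print("lid top pts",len(q),q.min(0),q.max(0))
# carcass rim: points z 98-110
r=roi&(H>97)&(H<112)&~g
pp=P[r][:,:2].astype(np.float32);print("rim",len(pp),cv2.minAreaRect(pp),pp.min(0),pp.max(0))
# drawer front tops z 66-80
for a,b in ((295,350),(350,400)):
    m=roi.copy();m[:,:a]=0;m[:,b:]=0;m[:158]=0
    f=P[m&(H>67)&(H<80)];print("front",len(f),f.min(0),f.max(0))
    if len(f)>5: print(cv2.minAreaRect(f[:,:2].astype(np.float32)))
    k=m&(cv2.inRange(hsv,(15,140,120),(32,255,255))>0);k[:174]=0
    print("knob",k.sum(),np.argwhere(k).mean(0)[::-1] if k.any() else 0,P[k].mean(0),P[k].min(0),P[k].max(0))
s=dict(np.load("scene0.npz"));P=pts(s);hsv=cv2.cvtColor(s["img"],cv2.COLOR_BGR2HSV)
g=cv2.inRange(hsv,(60,60,30),(95,255,255));g[:190]=0;g[310:]=0;g[:,:190]=0;g[:,345:]=0
g=cv2.erode(g,np.ones((5,5)));q=P[g>0];c=q.mean(0);n=np.linalg.svd(q-c,full_matrices=0)[2][2];print("lid plane",c,n*np.sign(n[2]),np.arccos(abs(n[2])))
cn=cv2.boxPoints(cv2.minAreaRect(np.argwhere(g>0)[:,::-1].astype(np.float32)))
for lab,i in (("zmax",q[:,2].argmax()),("zmin",q[:,2].argmin()),("ymax",q[:,1].argmax()),("ymin",q[:,1].argmin())):print(lab,q[i])
E
```

```text
lid top pts 1869 [ 269.44994502 -245.00374163  117.01496476] [ 765.18697426   46.99913823 1184.42862808]
rim 787 ((678.9042358398438, -131.1829833984375), (181.53538513183594, 358.4486389160156), 0.7333641052246094) [ 586.0244 -309.9943] [769.1124   48.22239]
front 233 [ 553.63801988 -100.0559309    67.16850649] [606.51243221  41.21890449  79.97537543]
((577.5967407226562, -28.963600158691406), (141.0742645263672, 52.43178939819336), 87.35175323486328)
knob 42 [325.66666667 181.73809524] [531.89634424 -29.35034155  80.17875302] [ 2.69449945e+02 -3.95153026e+01 -4.16889812e-02] [ 550.71910637  -17.79727916 1184.42862808]
front 226 [ 541.40690742 -244.04100739   67.03260521] [ 593.4156714  -102.75264393   79.66240041]
((567.4292602539062, -173.958740234375), (48.78911590576172, 141.3058319091797), 1.4079420566558838)
knob 44 [371.95454545 184.79545455] [ 527.89674328 -169.60730312   49.71465995] [ 5.17807231e+02 -1.81353730e+02  6.84658082e-02] [ 539.12416948 -159.77694735   59.49159711]
lid plane [714.87362157 -91.99552416 196.15969325] [-0.98998515  0.04679382  0.13319059] 1.4372087649914729
zmax [1181.30758813  157.63954606 1087.40614993]
zmin [ 768.82740019 -153.14607871  112.66772662]
ymax [1181.30758813  157.63954606 1087.40614993]
ymin [ 678.75051826 -238.45843363  239.58756104]
```

View pics/crop.png

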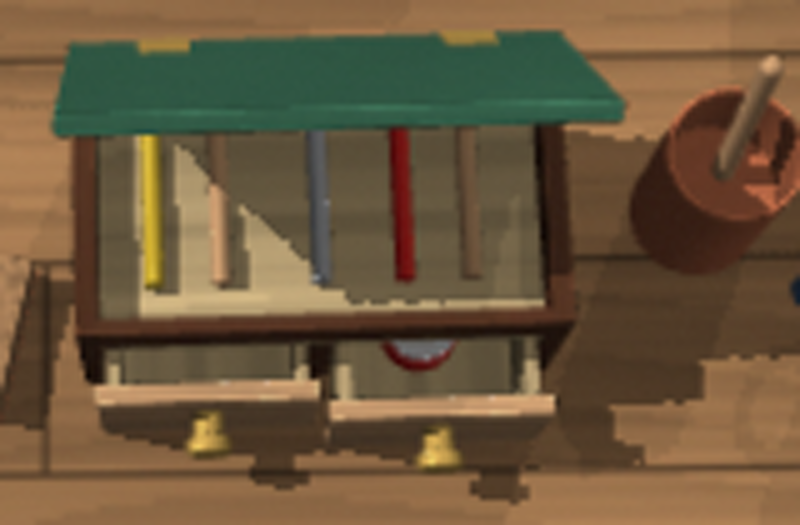

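The crop confirms the choice: pale wooden drawers with a red tin in the right one, and knobs at crop (208,437) and (438,450). The chest is yawed slightly. Next I refine the numbers, excluding invalid depth.

```bash
python3 - <<'E'
from h import *
s=dict(np.load("top0.npz"));P=pts(s);ok=s["z_map"]>0;H=P[...,2]
o=np.array([285,95])
def ray(u,v,z):
    d=np.array(s["R"]).T@np.array([(u-s["cx"])/s["fx"],(v-s["cy"])/s["fy"],1]);c=-np.array(s["R"]).T@np.array(s["t"]).ravel()
    return (c+d*(z-c[2])/d[2]).round(1)
for n,u,v,z in (("L front L",97,402,74),("L front R",320,392,74),("R front L",330,417,74),("R front R",555,406,74),("L knob end",207,452,45),("R knob end",439,464,45),("rim FL",80,338,105),("rim FR",575,327,105),):
    print(n,ray(u/5+o[0],v/5+o[1],z))
f=ok&(H>67)&(H<80)
for a,b in ((303,350),(350,397)):
    m=f.copy();m[:,:a]=0;m[:,b:]=0;m[:160]=0;m[182:]=0;q=P[m];q=q[q[:,0]<q[:,0].min()+22]
    p=np.polyfit(q[:,1],q[:,0],1);print("front top",len(q),p,q.min(0),q.max(0))
s2=dict(np.load("scene0.npz"));P=pts(s2);hsv=cv2.cvtColor(s2["img"],cv2.COLOR_BGR2HSV)
g=cv2.inRange(hsv,(60,60,30),(95,255,255));g[:190]=0;g[310:]=0;g[:,:190]=0;g[:,345:]=0
g=(cv2.erode(g,np.ones((3,3)))>0)&(s2["z_map"]>0);q=P[g];c=q.mean(0)
n=np.linalg.svd(q-c,full_matrices=0)[2][2];n*=np.sign(n[2]);print("lid",len(q),c,n,np.arccos(n[2]),np.arctan2(n[1],n[0]))
for lab,i in (("zmax",q[:,2].argmax()),("zmin",q[:,2].argmin()),("ymax",q[:,1].argmax()),("ymin",q[:,1].argmin())):print(lab,q[i])
st=env.sense();from scipy.spatial.transform import Rotation as R
print(R.from_rotvec(st["eef_rot"]).as_matrix().round(3))
E
```

```text
L front L [553.3  33.7  74. ]
L front R [558.  -99.3  74. ]
R front L [ 542.6 -104.9   74. ]
R front R [ 547.8 -239.2   74. ]
L knob end [528.6 -31.5  45. ]
R knob end [ 519.6 -172.5   45. ]
rim FL [583.9  41.9 105. ]
rim FR [ 587.4 -247.1  105. ]
front top 190 [-1.98890488e-02  5.59379597e+02] [553.63801988 -96.80923692  67.16850649] [566.86802667  35.14379911  77.70797444]
front top 190 [-2.35347635e-02  5.45175779e+02] [ 541.40690742 -236.72223513   67.03260521] [ 556.28350884 -104.83788795   78.83540201]
lid 8355 [713.47991602 -92.93233503 192.22103437] [0.80948999 0.01334153 0.58698208] 0.943470217290991 0.016479906316118037
zmax [662.76693966  24.70693946 262.48522787]
zmin [768.2857212  -54.46096457 108.59926939]
ymax [764.92075826  49.11281694 118.60220327]
ymin [ 707.64590935 -241.75742512  196.9271716 ]
[[ 0.97   0.243 -0.001]
 [ 0.243 -0.97   0.002]
 [-0.    -0.002 -1.   ]]
```

Chest yaw is about 0.025 rad. The knob ends are at L (529,-32) and R (520,-172), with z = 45. L is about 20 mm open and R about 30. The lid is at about 0.94 rad, with its edge near (655,-101,260).
I'll do the drawers first, because the shut lid overhangs the front.

Request:
jog_arm:
  rows:
    - [0,30,-28,0,0.1]
    - [0,60,-56,0,0.2]
    - [0,90,-84,0,0.222]
    - [0,120,-112,0,0.222]
    - [0,150,-140,0,0.222]

```text
t: 0.52
position: [276.3, -480.4, 230.9]
eef_rot: [-3.141, -0.037, 0.001]
contact_force: [1.4, 0.3, 0.2]
grip_width: 25.5
gripper_force: 0.0
```

Request:
jog_arm:
  rows:
    - [0,23,-34,0,0]
    - [0,46,-67,0,0]
    - [0,69,-100,0,0]
    - [0,92,-133,0,0]
    - [0,115,-166,0,0]

```text
t: 0.93
position: [387.1, -311.9, 231.2]
eef_rot: [3.141, 0.037, -0.0]
contact_force: [1.2, -1.5, -0.4]
grip_width: -0.0
gripper_force: 0.0
```

Request:
jog_arm:
  rows:
    - [0,23,-34,0,0]
    - [0,46,-67,0,0]
    - [0,69,-100,0,0]
    - [0,96,-136,0,0]
    - [0,96,-136,0,0]

```text
t: 1.35
position: [483.6, -167.4, 231.5]
eef_rot: [-3.138, -0.054, -0.004]
contact_force: [1.2, 0.2, 0.1]
grip_width: -0.2
gripper_force: 0.0
```

Request:
jog_arm:
  rows:
    - [0,0,5,40,0]
    - [0,0,5,80,0]
    - [0,0,5,120,0]
    - [0,0,5,160,0]
    - [0,0,5,193,0]

```text
t: 1.77
position: [478.3, -180.4, 35.7]
eef_rot: [-3.141, -0.037, 0.003]
contact_force: [0.0, -0.4, 0.1]
grip_width: 0.1
gripper_force: 0.0
```

Request:
jog_arm:
  rows:
    - [0,0,0,0,0]
    - [0,5,0,0,0]
    - [0,10,0,0,0]

```text
t: 2.02
position: [490.9, -180.7, 39.8]
eef_rot: [3.141, 0.037, 0.003]
contact_force: [0.4, -0.7, 0.1]
grip_width: 0.1
gripper_force: 0.0
```

```bash
python3 - <<'E'
from h import *
s=env.snapshot("top");cv2.imwrite("pics/c2.png",cv2.resize(s["img"][95:215,285:445],None,fx=5,fy=5,interpolation=cv2.INTER_CUBIC))
E
```

```text
(no output)
```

View pics/c2.png

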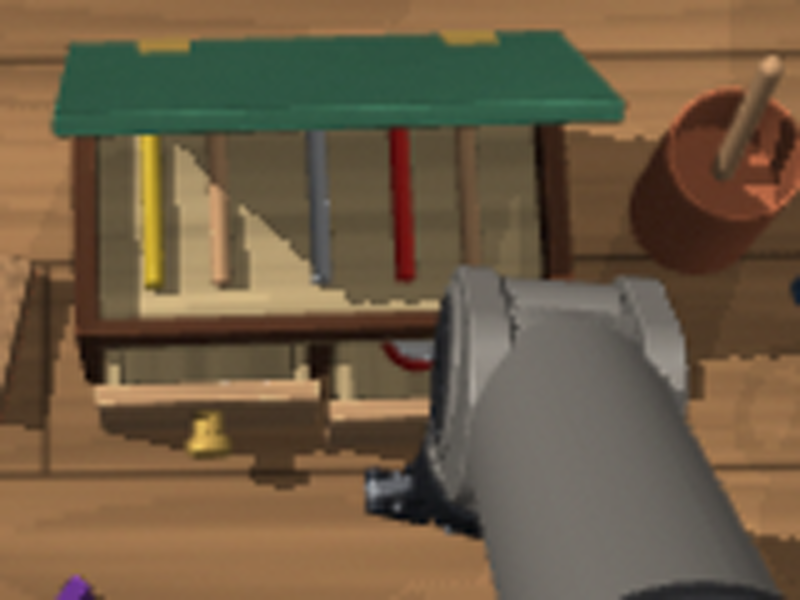

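The fingers are in front of the right knob, hidden by the wrist, and the drawers are undisturbed. I move sideways onto the knob, then push slowly.

Request:
jog_arm:
  rows:
    - [0,0,-4,0,0]
    - [0,4,-8,0,0]
    - [0,8,-8,0,0]
    - [0,12,-8,0,0]
    - [0,16,-8,0,0]

```text
t: 2.48
position: [506.2, -171.9, 38.9]
eef_rot: [3.141, 0.038, 0.002]
contact_force: [0.3, -0.3, -0.4]
grip_width: 0.1
gripper_force: 0.0
```

Request:
jog_arm:
  rows:
    - [0,3,0,0,0]
    - [0,6,0,0,0]
    - [0,9,0,0,0]
    - [0,12,0,0,0]
    - [0,15,0,0,0]

```text
t: 2.9
position: [517.9, -172.0, 37.8]
eef_rot: [-3.141, -0.036, 0.008]
contact_force: [-6.4, -0.6, 5.0]
grip_width: -0.1
gripper_force: 3.2
```

Request:
jog_arm:
  rows:
    - [0,2,0,0,0]
    - [0,4,0,0,0]
    - [0,6,0,0,0]
    - [0,8,0,0,0]
    - [0,10,0,0,0]

```text
t: 3.32
position: [528.2, -171.7, 37.8]
eef_rot: [-3.141, -0.036, 0.007]
contact_force: [-5.8, 0.1, 3.7]
grip_width: 0.1
gripper_force: 2.9
```

Request:
jog_arm:
  rows:
    - [0,2,0,0,0]
    - [0,4,0,0,0]
    - [0,6,0,0,0]
    - [0,8,0,0,0]
    - [0,8,0,0,0]

```text
t: 3.73
position: [537.1, -171.4, 37.8]
eef_rot: [-3.141, -0.037, 0.005]
contact_force: [-3.4, -0.1, 2.2]
grip_width: 0.2
gripper_force: 2.1
```

Request:
jog_arm:
  rows:
    - [0,1,0,0,0]
    - [0,2,0,0,0]
    - [0,3,0,0,0]
    - [0,4,0,0,0]
    - [0,5,0,0,0]

```text
t: 4.15
position: [543.4, -170.9, 38.1]
eef_rot: [-3.141, -0.037, 0.0]
contact_force: [-3.1, 0.0, -2.4]
grip_width: 0.3
gripper_force: 1.8
```

Request:
jog_arm:
  rows:
    - [0,1,0,0,0]
    - [0,2,0,0,0]
    - [0,3,0,0,0]
    - [0,4,0,0,0]
    - [0,5,0,0,0]

```text
t: 4.57
position: [543.3, -171.0, 37.8]
eef_rot: [-3.141, -0.036, 0.016]
contact_force: [-17.5, 1.0, 13.3]
grip_width: -0.0
gripper_force: 9.1
```

Force has jumped with no motion, so the right drawer is on its stop. I back off and move to the left knob.

Request:
jog_arm:
  rows:
    - [0,-15,0,0,0]
    - [0,-48,0,0,0]
    - [0,-48,-40,0,0]
    - [0,-48,-80,0,0]
    - [0,-48,-110,0,0]

```text
t: 4.98
position: [499.1, -59.6, 39.1]
eef_rot: [-3.14, -0.037, -0.006]
contact_force: [0.0, 1.5, 0.8]
grip_width: 0.1
gripper_force: 0.0
```

Request:
jog_arm:
  rows:
    - [0,0,-30,0,0]
    - [0,0,-30,0,0]
    - [0,6,-30,0,0]
    - [0,10,-30,0,0]
    - [0,14,-30,0,0]

```text
t: 5.4
position: [512.6, -32.9, 38.6]
eef_rot: [3.141, 0.035, 0.003]
contact_force: [1.0, -0.6, 0.9]
grip_width: -0.4
gripper_force: 0.0
```

Request:
jog_arm:
  rows:
    - [0,3,0,0,0]
    - [0,6,0,0,0]
    - [0,9,0,0,0]
    - [0,12,0,0,0]
    - [0,14,0,0,0]

```text
t: 5.82
position: [524.1, -31.9, 37.9]
eef_rot: [3.141, 0.036, -0.004]
contact_force: [-3.2, 0.5, 0.8]
grip_width: 0.2
gripper_force: 1.6
```

Request:
jog_arm:
  rows:
    - [0,2,0,0,0]
    - [0,4,0,0,0]
    - [0,6,0,0,0]
    - [0,8,0,0,0]
    - [0,10,0,0,0]

```text
t: 6.23
position: [535.2, -31.1, 38.2]
eef_rot: [-3.141, -0.037, -0.0]
contact_force: [-1.9, -0.1, -0.6]
grip_width: 0.1
gripper_force: 0.9
```

Request:
jog_arm:
  rows:
    - [0,1,0,0,0]
    - [0,2,0,0,0]
    - [0,3,0,0,0]
    - [0,4,0,0,0]
    - [0,5,0,0,0]

```text
t: 6.65
position: [540.1, -31.0, 38.3]
eef_rot: [3.141, 0.037, 0.0]
contact_force: [-2.1, -1.1, -0.7]
grip_width: -0.3
gripper_force: 0.9
```

Request:
jog_arm:
  rows:
    - [0,1,0,0,0]
    - [0,2,0,0,0]
    - [0,3,0,0,0]
    - [0,4,0,0,0]
    - [0,5,0,0,0]

```text
t: 7.07
position: [540.8, -31.2, 37.8]
eef_rot: [3.14, 0.037, -0.013]
contact_force: [-15.6, 0.3, 11.6]
grip_width: 0.4
gripper_force: 7.8
```

Both drawers are on their stops. Next I back off, rise, and go over and behind the lid's edge.

Request:
jog_arm:
  rows:
    - [0,-20,0,0,0]
    - [0,-50,0,0,0]
    - [0,-50,0,-40,0]
    - [0,-50,0,-80,0]
    - [0,-50,0,-120,0]

```text
t: 7.48
position: [494.9, -31.9, 159.9]
eef_rot: [-3.141, -0.038, -0.001]
contact_force: [1.4, -0.9, -0.8]
grip_width: -0.4
gripper_force: 0.0
```

Request:
jog_arm:
  rows:
    - [0,0,15,-38,0]
    - [0,0,30,-76,0]
    - [0,0,45,-114,0]
    - [0,0,60,-150,0]
    - [0,0,66,-182,0]

```text
t: 7.9
position: [497.4, -100.5, 344.0]
eef_rot: [3.14, 0.033, 0.008]
contact_force: [1.5, -0.4, -0.4]
grip_width: 0.1
gripper_force: 0.0
```

Request:
jog_arm:
  rows:
    - [0,40,0,0,0]
    - [0,80,0,0,0]
    - [0,120,0,0,0]
    - [0,160,0,0,0]
    - [0,200,0,0,0]

```text
t: 8.32
position: [699.1, -93.4, 341.1]
eef_rot: [3.141, 0.037, 0.004]
contact_force: [1.4, 0.0, 0.4]
grip_width: 0.3
gripper_force: 0.0
```

Request:
jog_arm:
  rows:
    - [0,0,6,30,0]
    - [0,0,6,55,0]
    - [0,0,6,75,0]
    - [0,0,6,75,0]

```text
t: 8.65
position: [695.1, -99.3, 260.2]
eef_rot: [-3.141, -0.038, 0.011]
contact_force: [-0.9, 0.8, -1.1]
grip_width: 0.3
gripper_force: 0.0
```

```bash
python3 - <<'E'
from h import *
s=env.snapshot("scene");cv2.imwrite("pics/c3.png",cv2.resize(s["img"][150:320,140:400],None,fx=3,fy=3,interpolation=cv2.INTER_CUBIC))
E
```

```text
(no output)
```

View pics/c3.png

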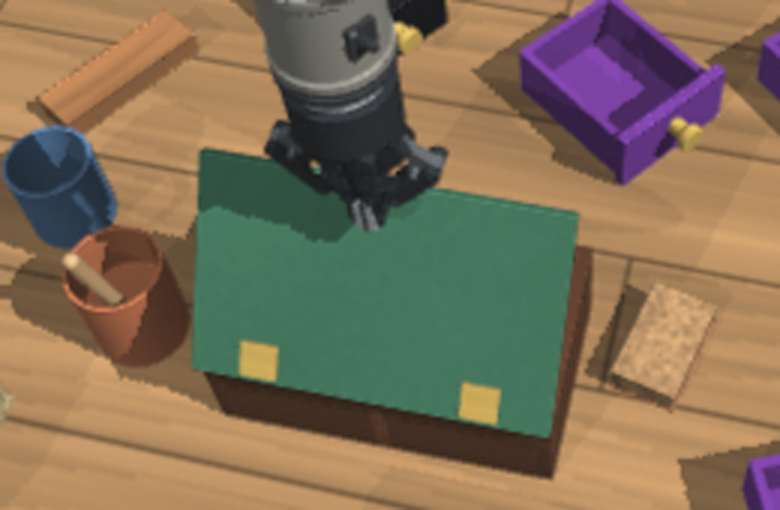

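Scene crop: the fingertips at (370,225) are just above the lid's outer face near its free edge, mid-width. The bystanders are unmoved. I press along the closing arc.

Request:
jog_arm:
  rows:
    - [0,-5,0,10,0]
    - [0,-10,0,18,0]
    - [0,-16,0,23,0]
    - [0,-23,0,27,0]
    - [0,-29,0,32,0]

```text
t: 9.12
position: [668.3, -99.9, 234.8]
eef_rot: [3.141, 0.038, 0.006]
contact_force: [0.9, 0.8, 4.2]
grip_width: 0.1
gripper_force: 1.6
```

Request:
jog_arm:
  rows:
    - [0,-6,0,5,0]
    - [0,-12,0,11,0]
    - [0,-18,0,17,0]
    - [0,-23,0,23,0]
    - [0,-28,0,29,0]

```text
t: 9.53
position: [638.8, -100.7, 203.7]
eef_rot: [-3.141, -0.037, 0.001]
contact_force: [1.2, 0.4, 2.8]
grip_width: 0.0
gripper_force: 1.4
```

Request:
jog_arm:
  rows:
    - [0,-4,0,6,0]
    - [0,-8,0,13,0]
    - [0,-11,0,20,0]
    - [0,-14,0,27,0]
    - [0,-16,0,34,0]

```text
t: 9.95
position: [623.0, -101.3, 169.3]
eef_rot: [3.141, 0.037, -0.002]
contact_force: [-1.1, -0.2, 3.6]
grip_width: -0.0
gripper_force: 1.3
```

Request:
jog_arm:
  rows:
    - [0,-3,0,7,0]
    - [0,-6,0,14,0]
    - [0,-8,0,21,0]
    - [0,-9,0,28,0]
    - [0,-10,0,35,0]

```text
t: 10.37
position: [613.0, -101.3, 134.4]
eef_rot: [-3.141, -0.037, 0.002]
contact_force: [-0.6, -0.1, 1.9]
grip_width: -0.3
gripper_force: 1.3
```

Request:
jog_arm:
  rows:
    - [0,-1,0,4,0]
    - [0,-2,0,8,0]
    - [0,-2,0,12,0]
    - [0,-2,0,15,0]
    - [0,-2,0,17,0]

```text
t: 10.78
position: [611.3, -101.4, 117.8]
eef_rot: [-3.141, -0.037, 0.002]
contact_force: [-2.2, -0.9, 2.2]
grip_width: -0.2
gripper_force: 1.1
```

Request:
jog_arm:
  rows:
    - [0,0,0,1,0]
    - [0,0,0,2,0]
    - [0,0,0,3,0]
    - [0,0,0,4,0]

```text
t: 11.12
position: [611.4, -101.4, 116.9]
eef_rot: [3.141, 0.037, -0.001]
contact_force: [-14.1, 0.7, 30.3]
grip_width: -0.1
gripper_force: 15.1
```

The lid is on its stop at 117 mm. I retreat upward and back, then check.

Request:
jog_arm:
  rows:
    - [0,0,0,-10,0]
    - [0,0,0,-40,0]
    - [0,0,0,-80,0]
    - [0,0,0,-120,0]
    - [0,0,0,-150,0]

```text
t: 11.53
position: [612.8, -101.1, 267.9]
eef_rot: [3.141, 0.038, 0.006]
contact_force: [-0.1, -0.6, 0.1]
grip_width: -0.0
gripper_force: 0.0
```

Request:
jog_arm:
  rows:
    - [0,-20,36,0,0]
    - [0,-40,72,0,0]
    - [0,-60,108,0,0]
    - [0,-80,144,0,0]
    - [0,-100,175,0,0]

```text
t: 11.95
position: [514.9, -281.2, 264.6]
eef_rot: [3.14, 0.036, 0.002]
contact_force: [0.9, 0.1, -1.5]
grip_width: -0.5
gripper_force: 0.0
```

Request:
jog_arm:
  rows:
    - [0,-20,36,0,0]
    - [0,-40,72,0,0]
    - [0,-60,108,0,0]
    - [0,-80,144,0,0]
    - [0,-80,144,0,0]

```text
t: 12.37
position: [432.7, -433.9, 264.4]
eef_rot: [3.136, 0.017, -0.004]
contact_force: [-0.2, -0.5, 0.1]
grip_width: 0.2
gripper_force: 0.0
```

```bash
python3 - <<'E'
from h import *
s=env.snapshot("top");P=pts(s);cv2.imwrite("pics/c4.png",cv2.resize(s["img"][90:205,255:415],None,fx=5,fy=5,interpolation=cv2.INTER_CUBIC))
hsv=cv2.cvtColor(s["img"],cv2.COLOR_BGR2HSV)
m=cv2.inRange(hsv,(60,60,30),(95,255,255));m[:90]=0;m[205:]=0;m[:,:280]=0;m[:,415:]=0
q=P[(cv2.erode(m,np.ones((3,3)))>0)&(s["z_map"]>0)];c=q.mean(0);n=np.linalg.svd(q-c,full_matrices=0)[2][2];print("lid",c,n,q.min(0),q.max(0))
for a,b in ((303,350),(350,397)):
    k=cv2.inRange(hsv,(15,120,100),(32,255,255))>0;k[:165]=0;k[190:]=0;k[:,:a]=0;k[:,b:]=0;k&=s["z_map"]>0
    q=P[k];q=q[q[:,2]>35];print("knob",len(q),q.min(0),q.max(0)) if len(q) else print("none")
E
```

```text
lid [660.42189832 -98.85761743 116.35523534] [-0.00180819  0.00115406 -0.9999977 ] [ 573.6510105  -243.14630743  108.97084702] [759.51040435  44.50387484 123.48375523]
knob 46 [549.16221559 -39.81008913  35.30637039] [574.82980454 -18.41697115  62.76855045]
knob 45 [ 552.45262413 -182.27377989   44.27884509] [ 576.49605848 -158.49055549   60.78774849]
```

View pics/c4.png

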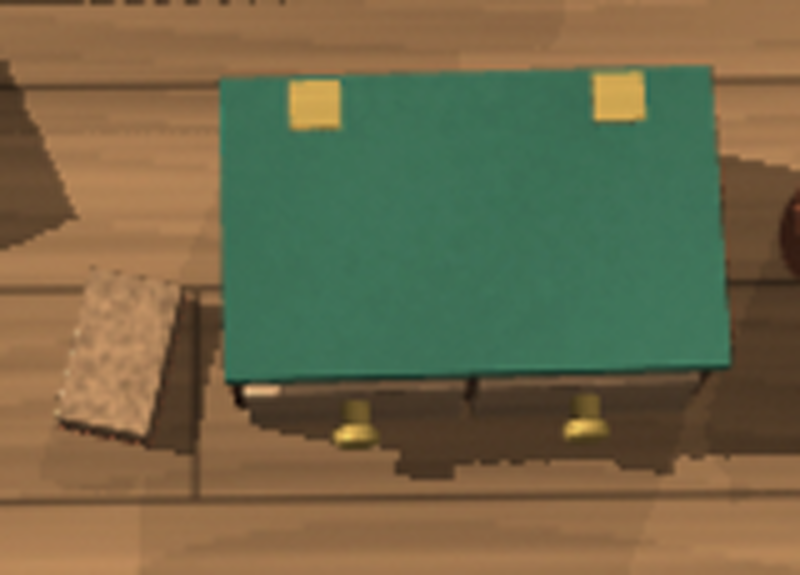

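The final crop shows the lid flat (normal vertical, top at 116 mm). Both knobs, at (356,425) and (586,420), sit at the home line, and nothing is touching. I hand in.

```bash
python3 -c "
from h import *
print(env.finish_job())"
```

```text
the job is handed in; nothing more can be done
None
```

I pushed both drawers home and the lid shut, moved the arm clear and handed the job in at about 12 s; the final top view agreed, though I didn't re-measure the bystanders, the hand-in returned no verdict, and the hinge and tin can't be seen inside the closed chest.

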